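# Draw back the sprung follower and load the blank feeder

### The job

Pull the feeder's sprung black knob out until you feel its stop and shift it sideways into the notch there, so that it stays out when let go. Only then load the three round wooden blanks into the lane, standing upright in single file and wholly between the straight rails. Leave everything else on the bench where it is.

Things in the scene. Friction and masses are not known exactly. Their poses are not given: they have to be found in the camera images.
- feeder: Fixed blank feeder. Origin on the bench, on the lane's centre line; y axis along the lane (mouth at the -y end, knob housing at the +y end), x across it (-x nearer the robot). Rails 10 mm thick, 25 mm high, 46 mm lane, bench as floor; straight from y = -0.100 to 0.070, flared guides before them widen to 108 mm at y = -0.141. Housing y 0.061 to 0.245, 94 mm wide.
- slot (a point): Point of the plate on the housing, under the knob's home (feeder y = 0.085, 50 mm up, the plate's top). The knob's 10 mm stem runs in the plate's 16 mm slot along feeder y. At the slot's far end, its stop, a 16 mm long, 18 mm deep notch opens towards -x. The plate is adjusted anew each time: the stop lies 91 to 121 mm of pull from home, found by pulling until it stops.
- mouth (a point): Point on the bench, on the lane's centre line, where the straight rails begin (feeder y = -0.100). A blank is wholly in the lane when its whole width is past this line.
- follower_face (a point): Centre of the front (-y) face of the follower, a 40 x 40 mm steel plate in the lane that the blanks come to stand against, 24 mm above the bench. A 12 mm rod joins it to the knob. At home it is 45 mm past the mouth line; it moves with the knob.
- knob_grip (a point): Centre of the round black pull knob, 76 mm above the bench; knob 28 mm across, its underside 60 mm and its top 88 mm above the bench. At home it is at feeder x = 0, y = 0.085. Gripped from above.
- follower (a joint): Pull of the follower and knob along the feeder's +y axis, m; 0 = home. A spring pulls it home with 7 N at 0 and about 12 N at the stop.
- pull_knob (a joint): Sideways shift of the knob towards the feeder's -x, m; 0 = in the slot, 0.016 to 0.018 = in the side notch. The slot's edge blocks it short of the notch, and it stays where it is left. In the notch the spring draws the stem about 6 mm back against the notch's edge, which then holds the follower out.
- blank1: Round hardwood blank standing upright, 40 mm across, 75 mm tall, about 66 g; origin centre of underside, z axis up. The three are alike.
- blank2: Round hardwood blank standing upright, 40 mm across, 75 mm tall, about 66 g; origin centre of underside, z axis up. The three are alike.
- blank3: Round hardwood blank standing upright, 40 mm across, 75 mm tall, about 66 g; origin centre of underside, z axis up. The three are alike.
- offcut: square hardwood offcut, 45 x 45 x 60 mm tall, upright among the round blanks; origin centre of underside. Bystander.
- glue_bottle: white plastic glue bottle, 56 mm across, 150 mm tall, beside the rails; origin centre of underside. Bystander.
- try_square: try square lying flat: wooden stock 110 mm, steel blade 120 x 30 mm; origin on the bench near its corner. Bystander.
- screwdriver: screwdriver lying on the bench. Bystander.
- tape_measure: closed tape measure case, 70 x 40 x 65 mm; origin centre of underside. Bystander.
- screw_jar: glass jar with steel lid, 70 mm across, 85 mm tall; origin centre of underside. Bystander.
- mallet: hammer lying on the bench. Bystander.
Things that resemble listed ones, but are neither listed nor needed, are in the scene too. What is shaped like the blank3 but turquoise is not meant.

How it is judged:
On the way:
1. the knob has been pulled out and shifted into the side notch while no blank is between the straight rails (value of joint follower above 0.075 m and value of joint pull_knob above 0.011 m and velocity of joint follower between -0.02 and 0.02 m/s and y of each of blank1, blank2, blank3 in the frame of feeder below -0.1 m), for 0.2 s.
At the end, for the whole second after the job is handed in: The follower is held out by its notch (pull over 75 mm, sideways shift over 11 mm, not moving); all three blanks stand upright on the bench (tilt under 0.1 rad) and at rest in the lane, within 10 mm of its centre line and with their centres between 17 mm past the mouth line and 175 mm past it (value of joint follower above 0.075 m and value of joint pull_knob above 0.011 m and velocity of joint follower between -0.01 and 0.01 m/s and y of blank1 in the frame of feeder between -0.083 and 0.075 m and x of blank1 in the frame of feeder between -0.01 and 0.01 m and height (world z) of each of blank1, blank2, blank3 below 0.006 m and angle between each of blank1, blank2, blank3's own z axis and vertical below 0.1 rad and linear speed of each of blank1, blank2, blank3 below 0.02 m/s and y of blank2 in the frame of feeder between -0.083 and 0.075 m and x of blank2 in the frame of feeder between -0.01 and 0.01 m and y of blank3 in the frame of feeder between -0.083 and 0.075 m and x of blank3 in the frame of feeder between -0.01 and 0.01 m); the robot touches nothing.
It fails at once if a bystander is moved by more than 30 mm (distance of any of offcut, glue_bottle, try_square, screwdriver, tape_measure, screw_jar, mallet from where it was at the start of the episode above 0.03 m).
It also fails if it takes over 72 s, if anything falls off the work surface, if the arm or the gripper's body presses on something with over 40 N, if the wrist force passes 120 N, or if a joint passes its speed limit or range.

### The arm

A 6-joint arm with a two-finger parallel gripper is mounted at the origin on the work surface. World frame = base frame: x ahead of the robot, y to its left, z up, the work surface at z = 0. Lengths are in m, angles in rad, forces in N, time in s.
With the tool pointing down it reaches from about 0.275 to 0.775 m from the base axis. Payload 14.6 kg.
Tool frame: the origin (TCP) lies on the centre line of the jaws, within the pads' length; the fingertips stand 11 mm ahead of it and the grasp point (between the pads) lies 8 mm behind it (arm.nose_length is the z of the fingertips in the tool frame, in m); z points along the fingers, y is the line along which they close (so a half turn about z gives the same grasp; the last joint's range is limited). The gripper opens to 85 mm and grips with 20 to 120 N. Pads are 22 mm wide; open, the fingers measure 114 mm over their backs; the gripper's body (76 mm by 85 mm) begins 54 mm behind the grasp point. The pads swing forward as they close: fully open they stand 13 mm farther back than shut.
Start: joints at [1.191, 0.263, -0.048, 1.259, 0, 1.415], TCP at [0.117, 0.512, 0.242] pointing down, gripper open.
Joint ranges: [-2.65, 2.65], [-0.89, 1.7], [-1.18, 1.37], [-2.13, 2.11], [-1.35, 1.29], [-3.14, 3.14]. Speed limits (rad/s): [1.89, 1.89, 2.57, 2.79, 3.14, 3.14].

### API

Orientations are given as a unit quaternion [x, y, z, w].
In Python, from station import arm gives the robot as it stands.
- The arm moves only by the shell command python3 -m jog 'ROWS'. ROWS is JSON, a list of rows, each an object with "jaw": the opening, from 0 (shut) to 1 (fully open); "dp": the shift along the world's x, y, z normalised to -1 to 1, where 1 is 0.12 m, a list of three; "angular": the turn, a rotation vector about the world's x, y, z normalised to -1 to 1, where 1 is 45 degrees, a list of three. A call has 1 to 8 rows; each row shifts and turns the commanded pose from where the row before left it; what a row does not reach is not made up. A row lasts 1/8 s, in which the tool goes at most 62.5 mm and 10.7 degrees, less where a joint would pass 70% of its speed; a pose out of reach is approached as far as the arm can. A call with a number of a shift or a turn outside -1 to 1 is refused whole. A call with a gripper value outside its range is refused whole. The fingers move at their own pace and stop on an object; the grip force is fixed at half the most. Time passes only in rows, so rows that do not move let the fingers close. It gives the time, the measured TCP pose, the force, the opening and the grip force at its end, in the units of the state.
- arm.get_obs(): the state, without advancing time (a new reading comes with each control period).
- arm.get_image(name): name is "scene" or "top"; returns a dict with "pixels" (480x640x3 uint8, red, green, blue), "K" (3x3 intrinsics, pixels), "rvec" (rotation vector, rad) and "tvec" (3), from world to camera coordinates, as OpenCV has them. Camera axes: x right, y down, z forward; pixel columns grow to the right and rows downward; lengths in m; the calibration is good to about 2 mm. A picture is of the moment at which its call begins. There is no depth.
- arm.hand_in(): hands the job in; it is judged then, once.
The state is a dict: "clock": time; "joint_pos": joint angles; "joint_vel": joint speeds; "tau": joint torques, N m; "eef_pos": TCP position; "eef_rot": TCP orientation; "wrist_force": force on the tool from outside, world axes, zero at the start; "ft_torque": the same for the moment, N m; "width": finger opening in m; "gripper_force": force on a finger pad.
Only numpy, scipy, OpenCV 4.12 (cv2) and the standard library are available. Lean on these libraries where they do the work, as an engineer would, in place of code of your own. Each camera call takes 0.05 s, during which the arm holds its last target. There are 200 camera calls.

## Working session

There is one attempt and no reset: what is moved stays moved. The work goes in short steps, Python scripts to look and compute and a shell command to move; the robot and the scene stay as the last step left them, time stands still between calls to the robot, and variables do not carry over. Pictures are saved under pics/ and viewed, at most 10 in all, crops included, and the job is handed in when it is done.

```bash
mkdir -p pics; ls; python3 - <<'E'
from station import arm
import cv2
for n in("scene","top"):
    i=arm.get_image(n); cv2.imwrite(f"pics/{n}0.png",i["pixels"][:,:,::-1]); print(n,i["K"],i["rvec"],i["tvec"])
o=arm.get_obs(); print(o)
E
```

```text
pics
scene [[528.00599905   0.         315.53898341]
 [  0.         528.00599905 237.18038017]
 [  0.           0.           1.        ]] [ 1.43045628  2.33529315 -0.69140929] [ 0.24386774 -0.34488357  1.63152591]
top [[526.30767696   0.         314.67867572]
 [  0.         526.30767696 243.7905161 ]
 [  0.           0.           1.        ]] [ 2.14380014 -2.14153236  0.12107289] [0.0062074  0.54176606 1.26907067]
{'clock': 0.1, 'joint_pos': array([ 1.19070859e+00,  2.63477680e-01, -4.88388407e-02,  1.25942548e+00,
       -8.82918172e-06,  1.41546914e+00]), 'joint_vel': array([-5.67427352e-05,  2.94660862e-04,  1.32953595e-03,  4.58701521e-04,
        4.57612471e-05, -7.67282972e-04]), 'tau': array([ 2.14268162e-03, -6.38577890e+01,  3.85065329e+01,  9.99179174e-03,
       -2.23583856e-04, -4.29938837e-06]), 'eef_pos': array([0.11694273, 0.51157237, 0.24188456]), 'eef_rot': array([ 1.12143862e-01,  9.93691869e-01, -4.57161606e-04, -1.20817924e-04]), 'wrist_force': array([-0.18570906, -0.13260407, -0.26197193]), 'ft_torque': array([-0.0086381 ,  0.0707068 ,  0.05765172]), 'gripper_force': 0.0, 'width': 0.08532607842496759}
```

View pics/scene0.png

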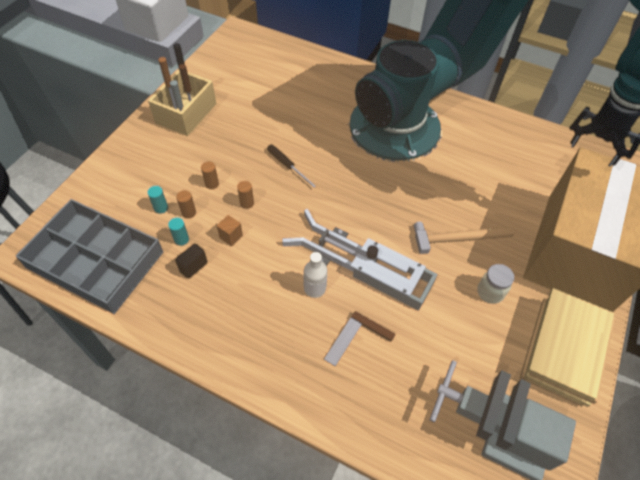

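View pics/top0.png

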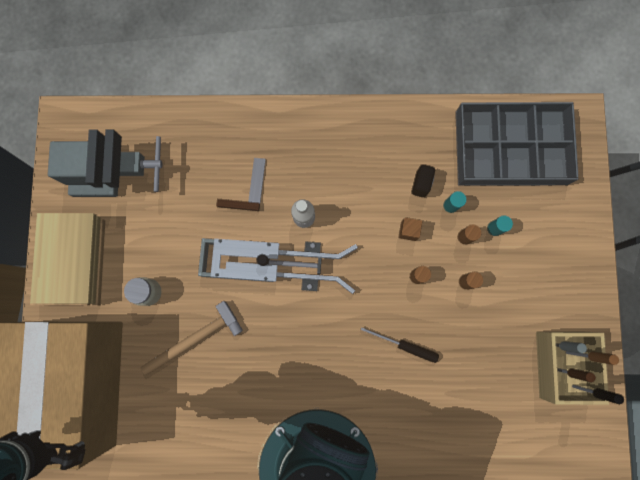

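The pictures show the feeder with its knob at top(262,260) and its mouth to the right. The brown round blanks are at top(421,274), (471,281) and (470,235). The square offcut is at (411,229), and the turquoise decoys are at (455,202) and (500,226).

```bash
cat > h.py <<'E'
import numpy as np, cv2
from station import arm
class V:
    def __init__(s,n):
        i=arm.get_image(n); s.im=i["pixels"]; s.K=i["K"]; s.rv=np.array(i["rvec"],float); s.t=np.array(i["tvec"],float)
        s.R=cv2.Rodrigues(s.rv)[0]; s.C=-s.R.T@s.t
    def ray(s,p): return s.R.T@np.linalg.inv(s.K)@np.array([p[0],p[1],1.])
    def at(s,p,z): d=s.ray(p); return s.C+d*(z-s.C[2])/d[2]
    def proj(s,X): return cv2.projectPoints(np.float64(X).reshape(-1,3),s.rv,s.t,s.K,None)[0].reshape(-1,2)
def tri(a,p,b,q):
    d,e=a.ray(p),b.ray(q); d/=np.linalg.norm(d); e/=np.linalg.norm(e)
    k=np.linalg.lstsq(np.c_[d,-e],b.C-a.C,rcond=None)[0]
    P,Q=a.C+k[0]*d,b.C+k[1]*e
    return (P+Q)/2,np.linalg.norm(P-Q)
def blobs(m,lo=60,hi=5000):
    n,l,s,c=cv2.connectedComponentsWithStats(m.astype(np.uint8))
    return [(s[i],c[i],l==i) for i in range(1,n) if lo<s[i,4]<hi]
E
python3 - <<'E'
from h import *
t=V("top");s=V("scene")
a=cv2.resize(t.im[180:320,180:380],(800,560),interpolation=cv2.INTER_CUBIC)
cv2.imwrite("pics/a.png",a[:,:,::-1])
b=np.hstack([cv2.resize(t.im[185:305,390:530],(400,343),interpolation=3),cv2.resize(s.im[150:270,135:275],(400,343),interpolation=3)])
c=cv2.resize(s.im[200:310,275:445],(400,259),interpolation=3)
b=np.vstack([b,np.hstack([c,np.zeros((257,400,3),np.uint8)[:c.shape[0]] if 0 else np.zeros_like(c)])])[:600]
cv2.imwrite("pics/b.png",b[:,:,::-1])
for v,n in((t,"t"),(s,"s")):
    h=cv2.cvtColor(v.im,cv2.COLOR_RGB2HSV)
    for p in ([(421,270),(471,278),(470,232),(411,226),(440,350)] if n=="t" else [(209,167),(245,185),(185,200)]): print(n,p,h[p[1],p[0]])
    for q in (["k",(262,260)] if n=="t" else ["k",(372,251)])[1:]: print(h[q[1],q[0]])
E
```

```text
t (421, 270) [ 14 137 132]
t (471, 278) [ 13 139 132]
t (470, 232) [ 13 136 126]
t (411, 226) [ 14 136 124]
t (440, 350) [ 16 100 146]
[10 33 46]
s (209, 167) [ 13 148 181]
s (245, 185) [ 14 146 175]
s (185, 200) [ 14 146 169]
[13 59 78]
```

View pics/a.png

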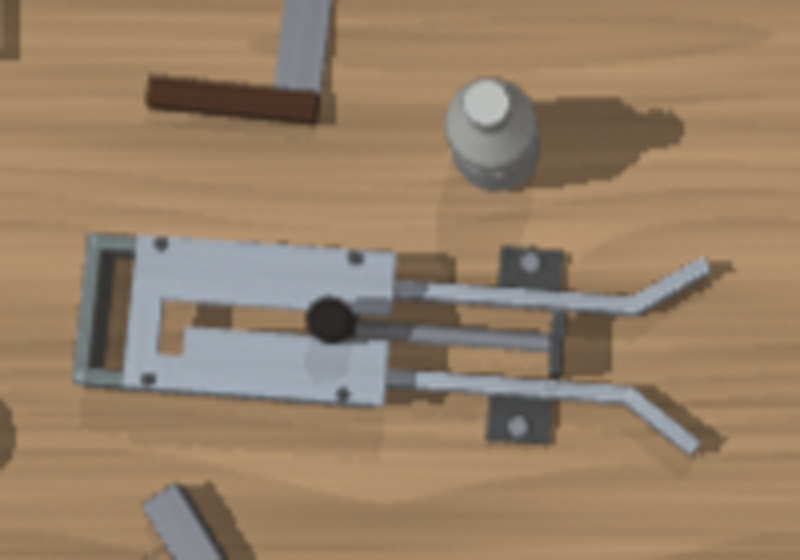

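View pics/b.png

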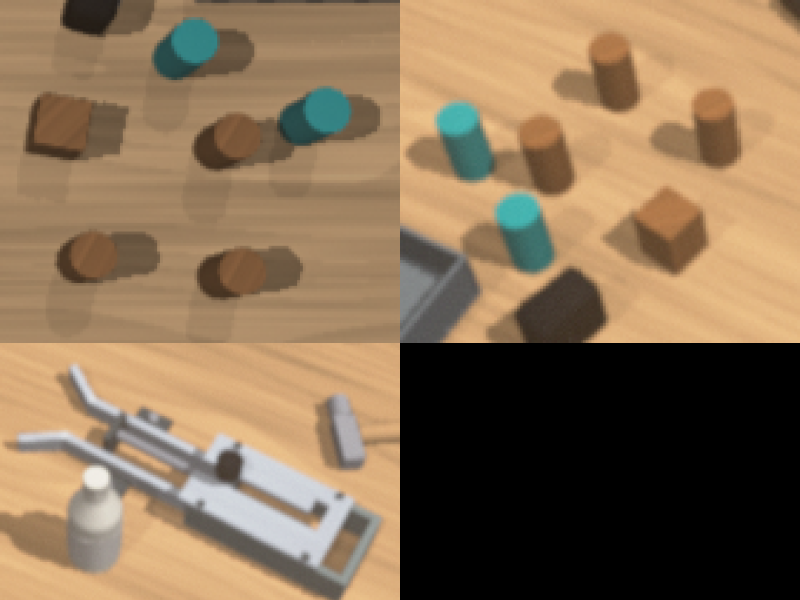

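Pic a shows the knob at top(262.8,259.8). The slot's notch end is near px(222,262) and the rail bends are at about (339,257) and (337,277). Pic b shows three clean cylinder tops. Next I'll triangulate the positions.

```bash
python3 - <<'E'
from h import *
t=V("top");s=V("scene")
def brown(v):
    h=cv2.cvtColor(v.im,cv2.COLOR_RGB2HSV); return h
ht,hs=brown(t),brown(s)
mt=(ht[...,0]<17)&(ht[...,1]>125)&(ht[...,2]>108); ms=(hs[...,0]<17)&(hs[...,1]>120)&(hs[...,2]>150)
def near(m,box,lo=40):
    x0,y0,x1,y1=box; z=np.zeros_like(m); z[y0:y1,x0:x1]=m[y0:y1,x0:x1]
    return [( b[1].round(1),b[0][2:5].tolist()) for b in blobs(z,lo)]
print("top",near(mt,(390,185,530,305))); print("scene",near(ms,(135,150,275,270)))
# knob
kt=ht[...,2]<62; ks=(hs[...,2]<85)
print("kt",near(kt,(245,245,285,275),20)); print("ks",near(ks,(355,235,390,270),20))
A=lambda x,y:(180+x/4,180+y/4)
B=lambda x,y:(275+x/2.353,200+(y-343)/2.353)
for nm,p,z in [("u1",(430,284),.025),("u2",(630,299),.025),("l1",(430,387),.025),("l2",(622,400),.025),
  ("bendU",(636,311),.025),("bendL",(632,388),.025),("plUL",(135,235),.05),("plUR",(396,253),.05),("plLR",(386,405),.05),("plLL",(124,384),.05),
  ("slotfarU",(162,299),.05),("notchL",(159,353),.05),("notchLR",(182,354),.05),("notchC",(184,329),.05)]: print(nm,t.at(A(*p),z).round(4))
for nm,p,q in [("plUR",(396,253),(184,493)),("plLR",(386,405),(222,435)),("plUL",(135,235),(316,557))]:
    print(nm,tri(t,A(*p),s,B(*q)))
E
```

```text
top [(array([411.5, 227.1]), [20, 19, 303]), (array([472.8, 232.2]), [16, 15, 193]), (array([422.3, 273.8]), [16, 16, 202]), (array([474.4, 279.5]), [16, 16, 199])]
scene [(array([207.8, 166.2]), [15, 11, 132]), (array([243.9, 185.7]), [15, 12, 142]), (array([183.1, 195.5]), [16, 12, 147]), (array([228.3, 223.7]), [25, 19, 249])]
kt [(array([262.7, 259.9]), [13, 11, 103])]
ks [(array([371.8, 252.3]), [10, 12, 92])]
u1 [0.5251 0.0749 0.025 ]
u2 [ 0.5157 -0.0499  0.025 ]
l1 [0.4607 0.0743 0.025 ]
l2 [ 0.4528 -0.0448  0.025 ]
bendU [ 0.5082 -0.0537  0.025 ]
bendL [ 0.4602 -0.051   0.025 ]
plUL [0.5525 0.2556 0.05  ]
plUR [0.5413 0.0942 0.05  ]
plLR [0.4479 0.0992 0.05  ]
plLL [0.4606 0.2597 0.05  ]
slotfarU [0.5128 0.2378 0.05  ]
notchL [0.4796 0.2388 0.05  ]
notchLR [0.479  0.2246 0.05  ]
notchC [0.4943 0.2238 0.05  ]
plUR (array([0.54008161, 0.0976884 , 0.04947412]), np.float64(0.007326981029427416))
plLR (array([0.44770539, 0.10293066, 0.03839367]), np.float64(0.0055651239625767275))
plUL (array([0.55141099, 0.25257295, 0.05984136]), np.float64(0.0018010912945516041))
```

```bash
python3 - <<'E'
from h import *
t=V("top");s=V("scene")
for n,p,q in [("b1",(422.3,273.8),(243.9,185.7)),("b2",(474.4,279.5),(207.8,166.2)),("b3",(472.8,232.2),(183.1,195.5)),("off",(411.5,227.1),(228.3,223.7)),("knob",(262.7,259.9),(371.8,252.3))]:
    X,e=tri(t,p,s,q); print(n,X.round(4),round(e,4), t.at(p,X[2] if n!="knob" else .088).round(4), "r",np.hypot(*X[:2]).round(3))
print(t.at((262.7,259.9),.083), s.at((371.8,252.3),.076), s.C,t.C)
E
```

```text
b1 [ 0.4651 -0.2517  0.0712] 0.0018 [ 0.4648 -0.2508  0.0712] r 0.529
b2 [ 0.4516 -0.3745  0.0704] 0.0009 [ 0.4514 -0.3741  0.0704] r 0.587
b3 [ 0.5657 -0.3756  0.0701] 0.0021 [ 0.5653 -0.3746  0.0701] r 0.679
off [ 0.5805 -0.2307  0.0558] 0.0011 [ 0.5802 -0.2302  0.0558] r 0.625
knob [0.4984 0.1315 0.0675] 0.0002 [0.4962 0.1291 0.088 ] r 0.515
[0.49674773 0.12974488 0.083     ] [0.50369289 0.13270709 0.076     ] [1.18007365 0.30064492 1.16504582] [ 0.36803072 -0.02020568  1.32974978]
```

Blank tops measured about 0.071 m up against 0.075 m in the text, which is consistent. The knob is near (0.497, 0.130) and the feeder axis is (0.073, 0.997). Next I'll approach the knob from above.

```bash
python3 -m jog '[{"jaw":1,"dp":[0,0,0.4],"angular":[0,0,0.1]},{"jaw":1,"dp":[0.28,-0.28,0.3],"angular":[0,0,0.09]},{"jaw":1,"dp":[0.28,-0.28,0],"angular":[0,0,0]},{"jaw":1,"dp":[0.28,-0.28,0],"angular":[0,0,0]},{"jaw":1,"dp":[0.28,-0.28,0],"angular":[0,0,0]},{"jaw":1,"dp":[0.28,-0.28,0],"angular":[0,0,0]},{"jaw":1,"dp":[0.28,-0.28,0],"angular":[0,0,0]},{"jaw":1,"dp":[0.28,-0.28,0],"angular":[0,0,0]}]'
python3 -m jog '[{"jaw":0.8,"dp":[0.28,-0.28,-0.2],"angular":[0,0,0]},{"jaw":0.8,"dp":[0.28,-0.28,-0.2],"angular":[0,0,0]},{"jaw":0.8,"dp":[0.28,-0.28,-0.3],"angular":[0,0,0]},{"jaw":0.8,"dp":[0.28,-0.28,-0.3],"angular":[0,0,0]},{"jaw":0.8,"dp":[0,0,0],"angular":[0,0,0]}]'
```

```text
clock: 1.4
eef_pos: [0.3531, 0.2754, 0.3264]
eef_rot: [0.038, 0.999, 0.0, 0.0]
wrist_force: [-0.1, 1.0, -0.4]
width: 0.0848
gripper_force: 0.0
clock: 2.02
eef_pos: [0.4871, 0.1401, 0.2037]
eef_rot: [0.039, 0.999, -0.0, -0.002]
wrist_force: [-0.5, 0.4, 0.4]
width: 0.0683
gripper_force: 0.0
```

```bash
python3 -m jog '[{"jaw":0.8,"dp":[0.08,-0.08,-0.2],"angular":[0,0,0]},{"jaw":0.8,"dp":[0,0,-0.4],"angular":[0,0,0]},{"jaw":0.8,"dp":[0,0,-0.4],"angular":[0,0,0]},{"jaw":0.8,"dp":[0,0,-0.14],"angular":[0,0,0]},{"jaw":0.8,"dp":[0,0,0],"angular":[0,0,0]}]'
python3 - <<'E'
from h import *
t=V("top");s=V("scene")
b=np.hstack([cv2.resize(t.im[200:300,180:380],(400,200)),cv2.resize(s.im[180:310,275:445],(400,306))[:200]*0 ])
a=cv2.resize(t.im[215:305,190:320],(400,277),interpolation=3);c=cv2.resize(s.im[190:310,305:445],(400,343),interpolation=3)
z=np.zeros((66,400,3),np.uint8)
cv2.imwrite("pics/c.png",np.hstack([np.vstack([a,z]),c])[:,:,::-1])
E
```

```text
clock: 2.65
eef_pos: [0.4955, 0.1331, 0.0692]
eef_rot: [0.037, 0.999, -0.0, -0.001]
wrist_force: [0.9, 0.2, 0.3]
width: 0.0681
gripper_force: 0.0
```

View pics/c.png

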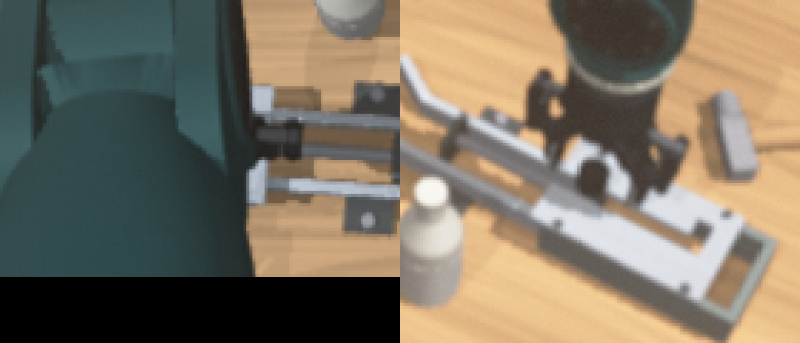

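The scene crop shows the knob at (593,178), centred between the fingertips at (550,165) and (645,200). Closing the jaw.

```bash
python3 -m jog '[{"jaw":0.2,"dp":[0,0,0],"angular":[0,0,0]},{"jaw":0.2,"dp":[0,0,0],"angular":[0,0,0]},{"jaw":0,"dp":[0,0,0],"angular":[0,0,0]},{"jaw":0,"dp":[0,0,0],"angular":[0,0,0]},{"jaw":0,"dp":[0,0,0],"angular":[0,0,0]},{"jaw":0,"dp":[0,0,0],"angular":[0,0,0]}]'
```

```text
clock: 3.5
eef_pos: [0.4966, 0.1321, 0.0704]
eef_rot: [0.038, 0.999, -0.001, 0.001]
wrist_force: [-2.2, -4.4, 10.8]
width: 0.0259
gripper_force: 58.2
```

```bash
python3 -m jog '[{"jaw":0,"dp":[0.0073,0.1,0.01],"angular":[0,0,0]},{"jaw":0,"dp":[0.0073,0.1,0],"angular":[0,0,0]},{"jaw":0,"dp":[0.0073,0.1,0],"angular":[0,0,0]},{"jaw":0,"dp":[0.0073,0.1,0],"angular":[0,0,0]},{"jaw":0,"dp":[0.0073,0.1,0],"angular":[0,0,0]},{"jaw":0,"dp":[0.0073,0.1,0],"angular":[0,0,0]},{"jaw":0,"dp":[0.0073,0.1,0],"angular":[0,0,0]}]'
python3 -m jog '[{"jaw":0,"dp":[0,0,0],"angular":[0,0,0]}]'
```

```text
clock: 4.38
eef_pos: [0.5018, 0.2154, 0.0705]
eef_rot: [0.038, 0.999, -0.002, -0.0]
wrist_force: [-1.2, -11.7, 0.3]
width: 0.026
gripper_force: 60.9
clock: 4.5
eef_pos: [0.502, 0.2159, 0.0706]
eef_rot: [0.038, 0.999, -0.002, -0.0]
wrist_force: [-1.8, -11.3, -0.4]
width: 0.0262
gripper_force: 60.9
```

```bash
for i in 1; do :; done; python3 -m jog '[{"jaw":0,"dp":[0.0025,0.033,0],"angular":[0,0,0]},{"jaw":0,"dp":[0.0025,0.033,0],"angular":[0,0,0]}]'; python3 -m jog '[{"jaw":0,"dp":[0.0025,0.033,0],"angular":[0,0,0]}]'; python3 -m jog '[{"jaw":0,"dp":[0.0025,0.033,0],"angular":[0,0,0]}]'; python3 -m jog '[{"jaw":0,"dp":[0.0025,0.033,0],"angular":[0,0,0]}]'
```

```text
clock: 4.75
eef_pos: [0.5024, 0.223, 0.0706]
eef_rot: [0.038, 0.999, -0.002, -0.0]
wrist_force: [-2.1, -12.2, 0.1]
width: 0.0259
gripper_force: 60.9
clock: 4.88
eef_pos: [0.5027, 0.227, 0.0706]
eef_rot: [0.038, 0.999, -0.002, -0.0]
wrist_force: [-2.0, -12.4, 0.3]
width: 0.026
gripper_force: 60.9
clock: 5.0
eef_pos: [0.503, 0.2309, 0.0705]
eef_rot: [0.038, 0.999, -0.002, -0.0]
wrist_force: [-1.8, -13.5, 0.2]
width: 0.0262
gripper_force: 60.9
clock: 5.12
eef_pos: [0.5033, 0.2348, 0.0705]
eef_rot: [0.038, 0.999, -0.002, -0.0]
wrist_force: [-1.9, -12.7, 1.0]
width: 0.0259
gripper_force: 61.0
```

```bash
python3 -m jog '[{"jaw":0,"dp":[0.0025,0.033,0],"angular":[0,0,0]}]'; python3 -m jog '[{"jaw":0,"dp":[0.0025,0.033,0],"angular":[0,0,0]}]'; python3 -m jog '[{"jaw":0,"dp":[0.0025,0.033,0],"angular":[0,0,0]}]'
```

```text
clock: 5.25
eef_pos: [0.5033, 0.236, 0.0704]
eef_rot: [0.039, 0.999, -0.005, -0.0]
wrist_force: [-2.1, -49.4, 9.5]
width: 0.0262
gripper_force: 63.3
clock: 5.38
eef_pos: [0.5033, 0.2367, 0.0704]
eef_rot: [0.04, 0.999, -0.009, -0.0]
wrist_force: [-2.7, -75.0, 16.6]
width: 0.0259
gripper_force: 66.0
clock: 5.5
eef_pos: [0.5034, 0.2374, 0.0703]
eef_rot: [0.041, 0.999, -0.013, -0.0]
wrist_force: [-3.3, -101.3, 23.1]
width: 0.0262
gripper_force: 69.6
```

Stop felt at TCP y of about 0.2355, a pull of about 103 mm. I'll back off to 2–3 mm short of it, then shift sideways.

```bash
python3 -m jog '[{"jaw":0,"dp":[-0.004,-0.055,0],"angular":[0,0,0]},{"jaw":0,"dp":[-0.004,-0.053,0],"angular":[0,0,0]},{"jaw":0,"dp":[0,0,0],"angular":[0,0,0]}]'; python3 -m jog '[{"jaw":0,"dp":[-0.04,0.003,0],"angular":[0,0,0]},{"jaw":0,"dp":[-0.04,0.003,0],"angular":[0,0,0]}]';  python3 -m jog '[{"jaw":0,"dp":[0,0,0],"angular":[0,0,0]}]'
```

```text
clock: 5.88
eef_pos: [0.5033, 0.2332, 0.0706]
eef_rot: [0.039, 0.999, -0.002, -0.0]
wrist_force: [-1.2, -12.2, -0.1]
width: 0.026
gripper_force: 61.5
clock: 6.12
eef_pos: [0.4938, 0.2343, 0.0706]
eef_rot: [0.038, 0.999, -0.002, -0.0]
wrist_force: [0.3, -12.5, 0.7]
width: 0.0258
gripper_force: 61.5
clock: 6.25
eef_pos: [0.4934, 0.2344, 0.0706]
eef_rot: [0.038, 0.999, -0.002, -0.0]
wrist_force: [-1.2, -12.5, 0.3]
width: 0.0261
gripper_force: 61.5
```

```bash
python3 -m jog '[{"jaw":0,"dp":[-0.03,0.002,0],"angular":[0,0,0]},{"jaw":0,"dp":[-0.03,0.002,0],"angular":[0,0,0]}]';  python3 -m jog '[{"jaw":0,"dp":[-0.008,0,0],"angular":[0,0,0]},{"jaw":0,"dp":[0,0,0],"angular":[0,0,0]}]'
```

```text
clock: 6.5
eef_pos: [0.4866, 0.2349, 0.0706]
eef_rot: [0.038, 0.999, -0.002, -0.0]
wrist_force: [-0.0, -13.9, -1.0]
width: 0.0259
gripper_force: 61.4
clock: 6.75
eef_pos: [0.4857, 0.2349, 0.0706]
eef_rot: [0.038, 0.999, -0.002, -0.0]
wrist_force: [-0.1, -12.8, -0.8]
width: 0.0259
gripper_force: 61.4
```

```bash
python3 -m jog '[{"jaw":0,"dp":[-0.002,-0.025,0],"angular":[0,0,0]},{"jaw":0,"dp":[-0.001,-0.02,0],"angular":[0,0,0]},{"jaw":0,"dp":[0,0,0],"angular":[0,0,0]}]'; python3 -m jog '[{"jaw":0.3,"dp":[0,0,0],"angular":[0,0,0]},{"jaw":0.6,"dp":[0,0,0],"angular":[0,0,0]},{"jaw":0.7,"dp":[0,0,0],"angular":[0,0,0]},{"jaw":0.7,"dp":[0,0,0],"angular":[0,0,0]},{"jaw":0.7,"dp":[0,0,0.3],"angular":[0,0,0]},{"jaw":0.7,"dp":[0,0,0.4],"angular":[0,0,0]},{"jaw":0.7,"dp":[0,-0.4,0.4],"angular":[0,0,0]},{"jaw":0.7,"dp":[0,-0.4,0],"angular":[0,0,0]}]'
```

```text
clock: 7.12
eef_pos: [0.4853, 0.2298, 0.0706]
eef_rot: [0.038, 0.999, -0.001, -0.0]
wrist_force: [-0.3, -9.5, -1.7]
width: 0.0261
gripper_force: 61.5
clock: 8.12
eef_pos: [0.4871, 0.1385, 0.2019]
eef_rot: [0.037, 0.999, 0.0, 0.003]
wrist_force: [1.7, 0.2, -0.2]
width: 0.0601
gripper_force: 0.0
```

```bash
python3 -m jog '[{"jaw":0.72,"dp":[0,-0.4,0],"angular":[0,0,-0.22]},{"jaw":0.72,"dp":[0,-0.4,0],"angular":[0,0,-0.22]},{"jaw":0.72,"dp":[-0.02,-0.4,0],"angular":[0,0,-0.22]},{"jaw":0.72,"dp":[-0.02,-0.4,0],"angular":[0,0,-0.22]},{"jaw":0.72,"dp":[-0.02,-0.4,0],"angular":[0,0,-0.22]},{"jaw":0.72,"dp":[-0.02,-0.4,0],"angular":[0,0,-0.22]},{"jaw":0.72,"dp":[-0.02,-0.4,0],"angular":[0,0,-0.22]},{"jaw":0.72,"dp":[-0.02,-0.3,0],"angular":[0,0,-0.22]}]';python3 -m jog '[{"jaw":0.72,"dp":[-0.02,0,-0.2],"angular":[0,0,-0.22]},{"jaw":0.72,"dp":[0,0,0],"angular":[0,0,0]}]'
python3 - <<'E'
from h import *
t=V("top");s=V("scene")
a=cv2.resize(t.im[200:305,180:360],(480,280),interpolation=3);c=cv2.resize(s.im[190:310,275:445],(480,339),interpolation=3)
cv2.imwrite("pics/d.png",np.vstack([a,c])[:600,:,::-1])
h=cv2.cvtColor(t.im,cv2.COLOR_RGB2HSV); m=h[...,2]<62; z=np.zeros_like(m); z[250:280,205:285]=m[250:280,205:285]
for b in blobs(z,30): print(b[1],b[0], t.at(b[1],.086))
h=t.im.astype(int); print("cap",t.at((301.5,205.5),.15))
E
```

```text
clock: 9.12
eef_pos: [0.4711, -0.235, 0.1989]
eef_rot: [0.669, 0.744, 0.0, 0.0]
wrist_force: [-0.0, 0.4, -0.2]
width: 0.0617
gripper_force: 0.0
clock: 9.38
eef_pos: [0.468, -0.2328, 0.1739]
eef_rot: [0.728, 0.686, -0.0, -0.001]
wrist_force: [-0.4, -0.4, 0.1]
width: 0.0617
gripper_force: 0.0
[222.19191919 264.08080808] [217 258  11  12  99] [0.4864043  0.22590454 0.086     ]
cap [0.61480222 0.03475193 0.15      ]
```

View pics/d.png

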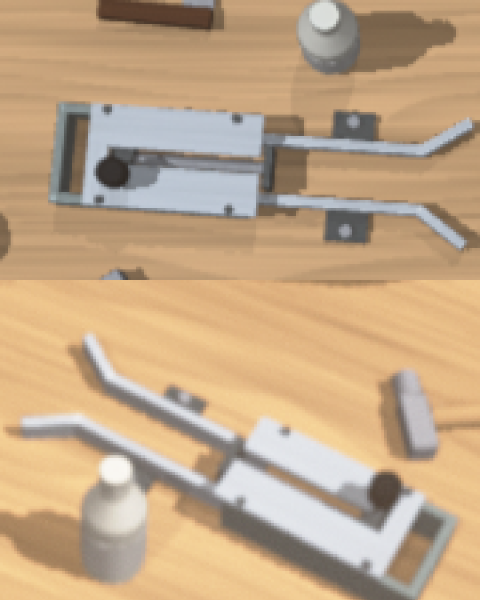

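The knob now sits in the notch at (0.486, 0.226): pull about 95 mm, side shift about 17 mm. The follower face is by the housing and the lane is empty. Next I'll pick blank1.

```bash
python3 -m jog '[{"jaw":0.72,"dp":[-0.025,-0.15,-0.1],"angular":[0,0,-0.018]},{"jaw":0.72,"dp":[0,0,-0.3],"angular":[0,0,0]},{"jaw":0.72,"dp":[0,0,-0.3],"angular":[0,0,0]},{"jaw":0.72,"dp":[0,0,-0.3],"angular":[0,0,0]},{"jaw":0.72,"dp":[0,0,-0.05],"angular":[0,0,0]},{"jaw":0.72,"dp":[0,0,0],"angular":[0,0,0]}]'
```

```text
clock: 10.22
eef_pos: [0.4662, -0.2515, 0.0495]
eef_rot: [0.733, 0.681, 0.0, 0.0]
wrist_force: [0.2, -0.2, -0.4]
width: 0.0617
gripper_force: 0.0
```

```bash
python3 -m jog '[{"jaw":0.3,"dp":[0,0,0],"angular":[0,0,0]},{"jaw":0.3,"dp":[0,0,0],"angular":[0,0,0]},{"jaw":0.3,"dp":[0,0,0],"angular":[0,0,0]},{"jaw":0.3,"dp":[0,0,0],"angular":[0,0,0]}]'; python3 -m jog '[{"jaw":0.3,"dp":[0,0,0.2],"angular":[0,0,0]},{"jaw":0.3,"dp":[0,0,0.3],"angular":[0,0,0]},{"jaw":0.3,"dp":[0.03,0.3,0.3],"angular":[0,0,0]},{"jaw":0.3,"dp":[0.03,0.4,0],"angular":[0,0,0]},{"jaw":0.3,"dp":[0.03,0.4,0],"angular":[0,0,0]},{"jaw":0.3,"dp":[0.03,0.4,0],"angular":[0,0,0]},{"jaw":0.3,"dp":[0.03,0.4,0],"angular":[0,0,0]},{"jaw":0.3,"dp":[0.03,0.4,0],"angular":[0,0,0]}]'; python3 -m jog '[{"jaw":0.3,"dp":[0.03,0.2,0],"angular":[0,0,0]},{"jaw":0.3,"dp":[0,0,0],"angular":[0,0,0]}]'
```

```text
clock: 10.72
eef_pos: [0.4666, -0.2517, 0.0503]
eef_rot: [0.733, 0.681, 0.0, 0.001]
wrist_force: [-1.6, 0.0, 7.2]
width: 0.0387
gripper_force: 59.5
clock: 11.72
eef_pos: [0.4878, 0.0264, 0.1459]
eef_rot: [0.733, 0.681, 0.001, 0.001]
wrist_force: [0.5, -0.1, -0.6]
width: 0.0387
gripper_force: 60.4
clock: 11.98
eef_pos: [0.4914, 0.0502, 0.1457]
eef_rot: [0.732, 0.681, 0.0, 0.0]
wrist_force: [0.1, -0.8, -0.8]
width: 0.0388
gripper_force: 60.4
```

```bash
python3 -m jog '[{"jaw":0.3,"dp":[0.003,0.058,0],"angular":[0,0,0]},{"jaw":0.3,"dp":[0,0,-0.3],"angular":[0,0,0]},{"jaw":0.3,"dp":[0,0,-0.25],"angular":[0,0,0]},{"jaw":0.3,"dp":[0,0,-0.15],"angular":[0,0,0]},{"jaw":0.3,"dp":[0,0,0],"angular":[0,0,0]}]'; python3 -m jog '[{"jaw":0.3,"dp":[0,0,-0.06],"angular":[0,0,0]},{"jaw":0.3,"dp":[0,0,0],"angular":[0,0,0]}]'; python3 -m jog '[{"jaw":0.3,"dp":[0,0,-0.02],"angular":[0,0,0]},{"jaw":0.3,"dp":[0,0,0],"angular":[0,0,0]}]'
```

```text
clock: 12.6
eef_pos: [0.4911, 0.0553, 0.0604]
eef_rot: [0.733, 0.68, -0.0, -0.0]
wrist_force: [0.6, 0.1, -0.9]
width: 0.0382
gripper_force: 61.2
clock: 12.85
eef_pos: [0.4914, 0.0557, 0.0538]
eef_rot: [0.733, 0.68, 0.0, 0.0]
wrist_force: [-0.2, 0.6, 0.0]
width: 0.0387
gripper_force: 61.2
clock: 13.1
eef_pos: [0.4915, 0.0559, 0.0514]
eef_rot: [0.733, 0.68, 0.0, 0.0]
wrist_force: [0.3, 1.5, -1.2]
width: 0.0388
gripper_force: 61.2
```

Set down and release, opening only to about 60 mm, then go to b2.

```bash
python3 -m jog '[{"jaw":0.3,"dp":[0,0,-0.012],"angular":[0,0,0]},{"jaw":0.5,"dp":[0,0,0],"angular":[0,0,0]},{"jaw":0.66,"dp":[0,0,0],"angular":[0,0,0]},{"jaw":0.66,"dp":[0,0,0],"angular":[0,0,0]},{"jaw":0.66,"dp":[0,0,0.2],"angular":[0,0,0]},{"jaw":0.66,"dp":[0,0,0.3],"angular":[0,0,0]},{"jaw":0.7,"dp":[0,-0.2,0.3],"angular":[0,0,0]},{"jaw":0.7,"dp":[0,-0.4,0],"angular":[0,0,0]}]'; python3 -m jog '[{"jaw":0.72,"dp":[-0.03,-0.4,0],"angular":[0,0,0]},{"jaw":0.72,"dp":[-0.04,-0.4,0],"angular":[0,0,0]},{"jaw":0.72,"dp":[-0.04,-0.4,0],"angular":[0,0,0]},{"jaw":0.72,"dp":[-0.04,-0.4,0],"angular":[0,0,0]},{"jaw":0.72,"dp":[-0.04,-0.4,0],"angular":[0,0,0]},{"jaw":0.72,"dp":[-0.04,-0.4,0],"angular":[0,0,0]},{"jaw":0.72,"dp":[-0.04,-0.4,0],"angular":[0,0,0]},{"jaw":0.72,"dp":[-0.04,-0.2,0],"angular":[0,0,0]}]'
python3 - <<'E'
from h import *
t=V("top");s=V("scene")
a=cv2.resize(t.im[200:305,220:400],(480,280),interpolation=3);c=cv2.resize(s.im[190:310,275:445],(480,339),interpolation=3)
cv2.imwrite("pics/e.png",np.vstack([a,c])[:600,:,::-1])
E
```

```text
clock: 14.1
eef_pos: [0.4928, -0.0163, 0.1482]
eef_rot: [0.732, 0.681, 0.001, 0.002]
wrist_force: [1.0, 0.6, -1.2]
width: 0.0596
gripper_force: 0.0
clock: 15.1
eef_pos: [0.4538, -0.3781, 0.1455]
eef_rot: [0.733, 0.68, -0.0, -0.0]
wrist_force: [-0.2, -0.4, -0.9]
width: 0.0615
gripper_force: 0.0
```

View pics/e.png

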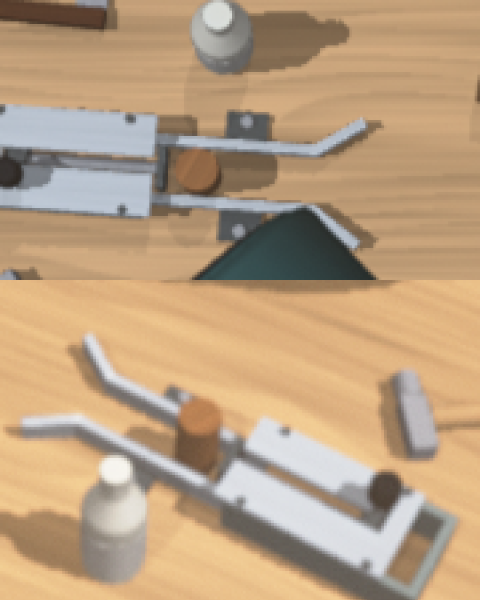

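Blank1 stands in the lane just short of the follower face, at top px (294,264). Next is blank2.

```bash
python3 -m jog '[{"jaw":0.72,"dp":[-0.015,0.04,0],"angular":[0,0,0]},{"jaw":0.72,"dp":[0,0,-0.3],"angular":[0,0,0]},{"jaw":0.72,"dp":[0,0,-0.3],"angular":[0,0,0]},{"jaw":0.72,"dp":[0,0,-0.2],"angular":[0,0,0]},{"jaw":0.72,"dp":[0,0,0],"angular":[0,0,0]}]'; python3 - <<'E'
from h import *
t=V("top")
h=cv2.cvtColor(t.im,cv2.COLOR_RGB2HSV); m=(h[...,0]<17)&(h[...,1]>125)&(h[...,2]>108)
z=np.zeros_like(m); z[245:285,280:345]=m[245:285,280:345]
for b in blobs(z,40):
    P=t.at(b[1],.073)[:2]-[.4908,.0452]; print(b[1],b[0],"feeder x,y",P@[.9973,-.073],P@[.073,.9973])
E
```

```text
clock: 15.82
eef_pos: [0.4519, -0.369, 0.0489]
eef_rot: [0.732, 0.681, 0.0, -0.002]
wrist_force: [0.8, -0.5, 0.6]
width: 0.0615
gripper_force: 0.0
[293.46031746 263.27513228] [286 256  16  16 189] feeder x,y -0.0019821794544928484 0.011518371161265752
```

```bash
python3 -m jog '[{"jaw":0.72,"dp":[0,-0.045,0.01],"angular":[0,0,0]},{"jaw":0.3,"dp":[0,0,0],"angular":[0,0,0]},{"jaw":0.3,"dp":[0,0,0],"angular":[0,0,0]},{"jaw":0.3,"dp":[0,0,0],"angular":[0,0,0]},{"jaw":0.3,"dp":[0,0,0],"angular":[0,0,0]}]'; python3 -m jog '[{"jaw":0.3,"dp":[0,0,0.2],"angular":[0,0,0]},{"jaw":0.3,"dp":[0,0,0.3],"angular":[0,0,0]},{"jaw":0.3,"dp":[0.04,0.4,0.3],"angular":[0,0,0]},{"jaw":0.3,"dp":[0.04,0.4,0],"angular":[0,0,0]},{"jaw":0.3,"dp":[0.04,0.4,0],"angular":[0,0,0]},{"jaw":0.3,"dp":[0.04,0.4,0],"angular":[0,0,0]},{"jaw":0.3,"dp":[0.04,0.4,0],"angular":[0,0,0]},{"jaw":0.3,"dp":[0.04,0.4,0],"angular":[0,0,0]}]'; python3 -m jog '[{"jaw":0.3,"dp":[0.04,0.4,0],"angular":[0,0,0]},{"jaw":0.3,"dp":[0.03,0.3,0],"angular":[0,0,0]},{"jaw":0.3,"dp":[0,0,0],"angular":[0,0,0]}]'
```

```text
clock: 16.5
eef_pos: [0.4529, -0.3773, 0.0522]
eef_rot: [0.733, 0.68, -0.0, 0.001]
wrist_force: [-0.3, 0.8, 9.2]
width: 0.039
gripper_force: 59.4
clock: 17.5
eef_pos: [0.4813, -0.0873, 0.1475]
eef_rot: [0.733, 0.68, 0.0, 0.0]
wrist_force: [0.6, -0.0, 0.1]
width: 0.0389
gripper_force: 60.3
clock: 17.88
eef_pos: [0.4896, -0.0028, 0.1474]
eef_rot: [0.732, 0.682, 0.0, 0.0]
wrist_force: [-1.2, -0.7, -1.0]
width: 0.0388
gripper_force: 60.3
```

```bash
python3 -m jog '[{"jaw":0.3,"dp":[-0.008,0.12,0],"angular":[0,0,0]},{"jaw":0.3,"dp":[0,0,0],"angular":[0,0,0]}]'; python3 -m jog '[{"jaw":0.3,"dp":[0,0,-0.3],"angular":[0,0,0]},{"jaw":0.3,"dp":[0,0,-0.25],"angular":[0,0,0]},{"jaw":0.3,"dp":[0,0,-0.15],"angular":[0,0,0]},{"jaw":0.3,"dp":[0,0,0],"angular":[0,0,0]}]'; python3 -m jog '[{"jaw":0.3,"dp":[0,0,-0.06],"angular":[0,0,0]},{"jaw":0.3,"dp":[0,0,0],"angular":[0,0,0]}]'; python3 -m jog '[{"jaw":0.3,"dp":[0,0,-0.02],"angular":[0,0,0]},{"jaw":0.3,"dp":[0,0,0],"angular":[0,0,0]}]'
```

```text
clock: 18.12
eef_pos: [0.4886, 0.0098, 0.1471]
eef_rot: [0.733, 0.68, 0.0, -0.0]
wrist_force: [-0.4, -0.3, -0.6]
width: 0.0383
gripper_force: 60.3
clock: 18.62
eef_pos: [0.4881, 0.0092, 0.0623]
eef_rot: [0.733, 0.68, -0.001, -0.001]
wrist_force: [-0.3, 0.3, 0.0]
width: 0.0387
gripper_force: 61.0
clock: 18.88
eef_pos: [0.4887, 0.0095, 0.056]
eef_rot: [0.733, 0.68, 0.0, 0.0]
wrist_force: [-0.6, -0.1, -0.8]
width: 0.0391
gripper_force: 61.0
clock: 19.12
eef_pos: [0.4887, 0.0097, 0.0535]
eef_rot: [0.733, 0.68, 0.0, 0.0]
wrist_force: [-0.4, -0.2, -1.4]
width: 0.0388
gripper_force: 61.0
```

```bash
python3 -m jog '[{"jaw":0.3,"dp":[0,0,-0.012],"angular":[0,0,0]},{"jaw":0.5,"dp":[0,0,0],"angular":[0,0,0]},{"jaw":0.66,"dp":[0,0,0],"angular":[0,0,0]},{"jaw":0.66,"dp":[0,0,0],"angular":[0,0,0]},{"jaw":0.66,"dp":[0,0,0.2],"angular":[0,0,0]},{"jaw":0.66,"dp":[0,0,0.3],"angular":[0,0,0]},{"jaw":0.7,"dp":[0,-0.2,0.3],"angular":[0,0,0]},{"jaw":0.7,"dp":[0,-0.4,0],"angular":[0,0,0]}]'; python3 -m jog '[{"jaw":0.72,"dp":[0,-0.4,0],"angular":[0,0,0]},{"jaw":0.72,"dp":[0,-0.4,0],"angular":[0,0,0]},{"jaw":0.72,"dp":[0.12,-0.4,0],"angular":[0,0,0]},{"jaw":0.72,"dp":[0.14,-0.4,0],"angular":[0,0,0]},{"jaw":0.72,"dp":[0.14,-0.4,0],"angular":[0,0,0]},{"jaw":0.72,"dp":[0.14,-0.4,0],"angular":[0,0,0]},{"jaw":0.72,"dp":[0.08,-0.2,0],"angular":[0,0,0]},{"jaw":0.72,"dp":[0,0,0],"angular":[0,0,0]}]'
python3 - <<'E'
from h import *
t=V("top"); o=arm.get_obs(); print(o["eef_pos"])
h=cv2.cvtColor(t.im,cv2.COLOR_RGB2HSV); m=(h[...,0]<17)&(h[...,1]>125)&(h[...,2]>108)
z=np.zeros_like(m); z[245:285,280:345]=m[245:285,280:345]
for b in blobs(z,40):
    P=t.at(b[1],.073)[:2]-[.4908,.0452]; print(b[1],b[0],"feeder x,y",P@[.9973,-.073],P@[.073,.9973])
E
```

```text
clock: 20.12
eef_pos: [0.49, -0.0626, 0.1505]
eef_rot: [0.732, 0.681, 0.001, 0.002]
wrist_force: [0.8, -0.2, -0.5]
width: 0.0596
gripper_force: 0.0
clock: 21.12
eef_pos: [0.5632, -0.3758, 0.1471]
eef_rot: [0.733, 0.68, -0.0, -0.0]
wrist_force: [0.2, 0.2, -0.4]
width: 0.061
gripper_force: 0.0
[ 0.56290894 -0.37457493  0.14737656]
[291.2038835  261.22330097] [286 256  13  13 103] feeder x,y 0.0025500861342183136 0.017327327188314177
```

```bash
python3 -m jog '[{"jaw":0.72,"dp":[0.018,0,0],"angular":[0,0,0]},{"jaw":0.72,"dp":[0,0,-0.3],"angular":[0,0,0]},{"jaw":0.72,"dp":[0,0,-0.3],"angular":[0,0,0]},{"jaw":0.72,"dp":[0,0,-0.2],"angular":[0,0,0]},{"jaw":0.72,"dp":[0,0,0],"angular":[0,0,0]}]'
```

```text
clock: 21.8
eef_pos: [0.5645, -0.3728, 0.0509]
eef_rot: [0.733, 0.681, -0.0, -0.001]
wrist_force: [0.1, -0.5, 0.7]
width: 0.0614
gripper_force: 0.0
```

```bash
python3 -m jog '[{"jaw":0.72,"dp":[0,-0.018,0],"angular":[0,0,0]},{"jaw":0.3,"dp":[0,0,0],"angular":[0,0,0]},{"jaw":0.3,"dp":[0,0,0],"angular":[0,0,0]},{"jaw":0.3,"dp":[0,0,0],"angular":[0,0,0]},{"jaw":0.3,"dp":[0,0,0],"angular":[0,0,0]}]'; python3 -m jog '[{"jaw":0.3,"dp":[0,0,0.2],"angular":[0,0,0]},{"jaw":0.3,"dp":[0,0,0.3],"angular":[0,0,0]},{"jaw":0.3,"dp":[-0.14,0.3,0.3],"angular":[0,0,0]},{"jaw":0.3,"dp":[-0.14,0.4,0],"angular":[0,0,0]},{"jaw":0.3,"dp":[-0.14,0.4,0],"angular":[0,0,0]},{"jaw":0.3,"dp":[-0.14,0.4,0],"angular":[0,0,0]},{"jaw":0.3,"dp":[-0.1,0.4,0],"angular":[0,0,0]},{"jaw":0.3,"dp":[0,0.4,0],"angular":[0,0,0]}]'; python3 -m jog '[{"jaw":0.3,"dp":[0,0.3,0],"angular":[0,0,0]},{"jaw":0.3,"dp":[0,0,0],"angular":[0,0,0]},{"jaw":0.3,"dp":[0,0,0],"angular":[0,0,0]}]'
```

```text
clock: 22.42
eef_pos: [0.5658, -0.3769, 0.0535]
eef_rot: [0.733, 0.68, 0.0, 0.001]
wrist_force: [-0.1, 1.0, 6.5]
width: 0.0385
gripper_force: 59.7
clock: 23.42
eef_pos: [0.4853, -0.0991, 0.1488]
eef_rot: [0.733, 0.68, 0.0, 0.001]
wrist_force: [0.9, -0.0, -0.2]
width: 0.0386
gripper_force: 60.5
clock: 23.8
eef_pos: [0.4863, -0.0649, 0.1484]
eef_rot: [0.733, 0.681, 0.0, 0.0]
wrist_force: [-0.4, -1.1, -0.6]
width: 0.0389
gripper_force: 60.5
```

```bash
python3 - <<'E'
from h import *
t=V("top");s=V("scene")
c=cv2.resize(s.im[170:310,255:445],(760,560),interpolation=3); cv2.imwrite("pics/f.png",c[:,:,::-1])
h=cv2.cvtColor(s.im,cv2.COLOR_RGB2HSV); m=(h[...,0]<17)&(h[...,1]>120)&(h[...,2]>150)
z=np.zeros_like(m); z[200:260,280:370]=m[200:260,280:370]
for b in blobs(z,30):
    P=s.at(b[1],.072)[:2]-[.4908,.0452]; print(b[1],b[0],"feeder x,y",P@[.9973,-.073],P@[.073,.9973])
E
```

```text
[330.30872483 230.66442953] [323 225  15  13 149] feeder x,y 0.0017556155301234222 -0.0310386143320631
[345.59748428 238.20125786] [338 232  16  13 159] feeder x,y 0.001477492996484732 0.012685248661877115
```

View pics/f.png

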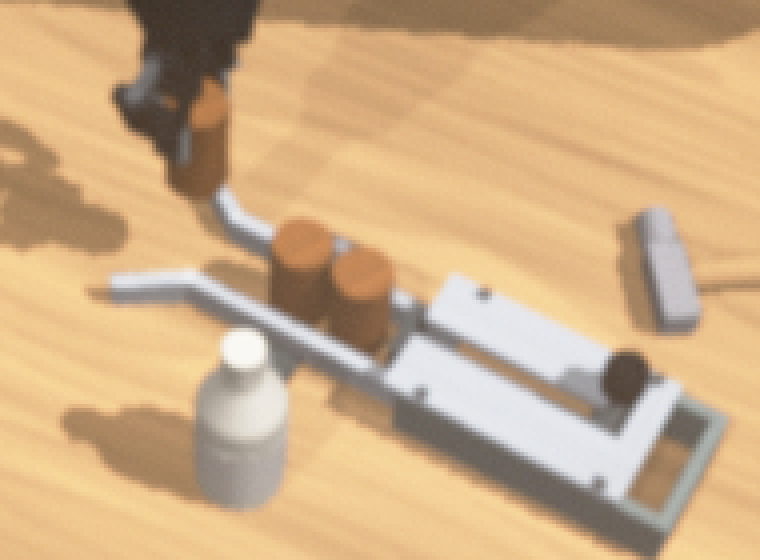

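Both blanks stand in the lane at feeder y of 0.013 and -0.031. I'll place the third at about -0.075.

```bash
python3 -m jog '[{"jaw":0.3,"dp":[-0.007,0.15,0],"angular":[0,0,0]},{"jaw":0.3,"dp":[0,0.137,0],"angular":[0,0,0]},{"jaw":0.3,"dp":[0,0,0],"angular":[0,0,0]},{"jaw":0.3,"dp":[0,0,0],"angular":[0,0,0]}]'; python3 -m jog '[{"jaw":0.3,"dp":[0,0,-0.15],"angular":[0,0,0]},{"jaw":0.3,"dp":[0,0,0],"angular":[0,0,0]}]'
```

```text
clock: 24.4
eef_pos: [0.4853, -0.0299, 0.148]
eef_rot: [0.733, 0.681, -0.0, 0.0]
wrist_force: [0.2, 0.1, -1.0]
width: 0.0386
gripper_force: 60.5
clock: 24.65
eef_pos: [0.4846, -0.0302, 0.1293]
eef_rot: [0.733, 0.68, -0.001, -0.001]
wrist_force: [-0.4, 0.3, -0.7]
width: 0.0385
gripper_force: 60.4
```

Pose is good, so I'll lower it. The pick height was 0.0535.

```bash
python3 -m jog '[{"jaw":0.3,"dp":[0,0,-0.25],"angular":[0,0,0]},{"jaw":0.3,"dp":[0,0,-0.2],"angular":[0,0,0]},{"jaw":0.3,"dp":[0,0,-0.1],"angular":[0,0,0]},{"jaw":0.3,"dp":[0,0,0],"angular":[0,0,0]}]'; python3 -m jog '[{"jaw":0.3,"dp":[0,0,-0.05],"angular":[0,0,0]},{"jaw":0.3,"dp":[0,0,-0.02],"angular":[0,0,0]},{"jaw":0.3,"dp":[0,0,0],"angular":[0,0,0]}]'
```

```text
clock: 25.15
eef_pos: [0.4851, -0.0301, 0.064]
eef_rot: [0.733, 0.68, -0.0, -0.0]
wrist_force: [0.4, 0.5, -0.7]
width: 0.0387
gripper_force: 60.5
clock: 25.52
eef_pos: [0.4853, -0.03, 0.0557]
eef_rot: [0.733, 0.68, 0.0, 0.0]
wrist_force: [-0.5, 0.5, -0.5]
width: 0.0386
gripper_force: 60.5
```

```bash
python3 -m jog '[{"jaw":0.3,"dp":[0,0,-0.017],"angular":[0,0,0]},{"jaw":0.3,"dp":[0,0,0],"angular":[0,0,0]},{"jaw":0.5,"dp":[0,0,0],"angular":[0,0,0]},{"jaw":0.66,"dp":[0,0,0],"angular":[0,0,0]},{"jaw":0.66,"dp":[0,0,0],"angular":[0,0,0]},{"jaw":0.66,"dp":[0,0,0.2],"angular":[0,0,0]},{"jaw":0.66,"dp":[0,0,0.3],"angular":[0,0,0]},{"jaw":0.7,"dp":[0,-0.2,0.4],"angular":[0,0,0]}]'; python3 -m jog '[{"jaw":0.7,"dp":[0,-0.4,0.1],"angular":[0,0,0]},{"jaw":0.7,"dp":[0,-0.4,0],"angular":[0,0,0]},{"jaw":0.7,"dp":[0,-0.4,0],"angular":[0,0,0]},{"jaw":0.7,"dp":[0,-0.4,0],"angular":[0,0,0]},{"jaw":0.7,"dp":[0,-0.4,0],"angular":[0,0,0]},{"jaw":0.7,"dp":[0,-0.4,0],"angular":[0,0,0]},{"jaw":0.7,"dp":[0,0,0],"angular":[0,0,0]},{"jaw":0.7,"dp":[0,0,0],"angular":[0,0,0]}]'
python3 - <<'E'
from h import *
t=V("top");s=V("scene")
a=cv2.resize(t.im[200:305,190:370],(480,280),interpolation=3);c=cv2.resize(s.im[190:303,275:445],(480,319),interpolation=3)
cv2.imwrite("pics/g.png",np.vstack([a,c])[:,:,::-1])
for v,k,box in((t,(125,108,17),(280,245,345,285)),(s,(120,150,17),(280,200,370,260))):
    h=cv2.cvtColor(v.im,cv2.COLOR_RGB2HSV); m=(h[...,0]<k[2])&(h[...,1]>k[0])&(h[...,2]>k[1])
    z=np.zeros_like(m); x0,y0,x1,y1=box; z[y0:y1,x0:x1]=m[y0:y1,x0:x1]
    for b in blobs(z,30):
        P=v.at(b[1],.072)[:2]-[.4908,.0452]; print(b[1].round(1),b[0][2:],"feeder x,y",(P@[.9973,-.073]).round(4),(P@[.073,.9973]).round(4))
E
```

```text
clock: 26.52
eef_pos: [0.4845, -0.0533, 0.1622]
eef_rot: [0.732, 0.681, -0.0, -0.001]
wrist_force: [0.4, -0.4, -0.7]
width: 0.0595
gripper_force: 0.0
clock: 27.52
eef_pos: [0.485, -0.3416, 0.1733]
eef_rot: [0.733, 0.68, 0.0, -0.0]
wrist_force: [0.5, 0.0, 0.3]
width: 0.06
gripper_force: 0.0
[293.5 263.2] [ 16  16 190] feeder x,y -0.0018 0.0115
[319.8 265.1] [ 33  17 390] feeder x,y -0.0016 -0.0519
[323.6 227. ] [ 29  20 310] feeder x,y 0.0009 -0.0512
[345.6 238.1] [ 16  13 158] feeder x,y 0.0011 0.0125
```

View pics/g.png

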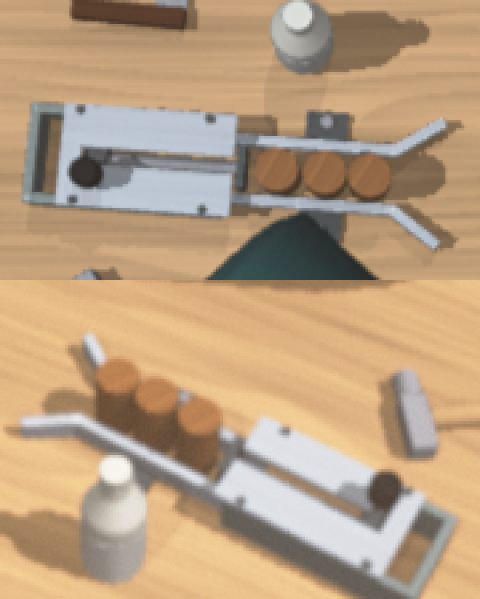

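All three blanks stand upright in file: feeder y of 0.012, -0.031 and -0.072, x within 2 mm. The knob is still in its notch.

```bash
python3 -c "
from station import arm
print(arm.hand_in())"
```

```text
the job is handed in; nothing more can be done
None
```

The job is handed in: the knob is held out in its side notch and all three blanks stand upright in single file between the rails; hand-in returned no verdict, and the bystanders' positions were not re-measured.

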